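# Scrub out the tilted dross cup with a wetted bottle brush

## Task

Take the brush out of its pot and wet it by pushing the solvent dispenser's dish fully down with the bristle end. Then scrub out the tilted cup: with the brush lying in line with the cup and its bristles pressed lightly on the flat drip plate that runs along its underside wall, make three full strokes, each from the cup's floor up to near the rim. Be gentle, so that the cup is not hit hard or turned on its bracket, stand the brush back in its pot bristles down, and leave everything else where it is.

Things in the scene. Friction and masses are not known exactly. Their poses are not given: they have to be found in the camera images.
- brush: bottle brush, 190 mm long, straight and round, starts standing upright in the pot. Origin: centre of the flat bristle end; +z runs along the brush to the handle's end. Stiff dark bristle head 24 mm across (26 mm with its dark tufts, which give way) from z = 0 to 50 mm, steel stem 9 mm across up to 105 mm, pale wooden handle 18 mm across from 112 to 186 mm. About 70 g.
- pot: plain steel pot, fixed to the bench, 56 mm across outside, 48 mm inside, 75 mm high, floor 5 mm thick. Origin: centre of its underside, z up. The brush stands in it.
- dispenser: white push-down solvent dispenser bottle, fixed, 72 mm across, with a round steel dish on top. Origin: centre of its underside, z up.
- plunger_top (a point): centre of the floor of the dispenser's steel dish, 120 mm above the bench when up; the dish floor is 44 mm across and its rim stands 4 mm above it.
- plunger (a joint): how far the dish is pressed down, m: 0 up, 0.009 at its stop. A spring pushes it back up; about 2 N starts it, about 6 N holds it at the stop.
- stand: dark steel bracket, fixed to the bench: base 120 x 120 x 12 mm and two cheeks 74 mm high at y = +-50 mm that carry the cup. Origin: centre of its underside; the cup leans towards its -x side, roughly towards the robot.
- cup (a joint): angle of the cup's axis from upright, rad, leaning to the stand's -x. Held only by friction, pivot 60 mm above the bench: pushing on the wall with more than about 2.5 N turns it.
- cup_floor (a point): centre of the inner floor of the open aluminium cup, on its axis, 20 mm below the pivot. Axes: z out of the mouth along the cup's axis, y along the pivot, -x towards the wall that lies underneath. The cup is 76 mm across inside, 84 mm outside, and 90 mm deep inside.
- cup_rim (a point): centre of the cup's mouth, on its axis, 90 mm from the inner floor; same axes as cup_floor. Inside the cup a flat steel drip plate, 34 mm wide, 4 mm thick, stands along the underside wall, square to x, from the floor to 4 mm below the rim. Its place differs each time and is not measured: its brushed face lies somewhere from x = -32 to -8 mm and can be felt.
- spool: solder spool standing on end, 60 mm across, 50 mm high; bystander. Origin: centre of its underside.
- flask: clear capped bottle, 48 mm across, 90 mm high; bystander. Origin: centre of its underside.
- tin: closed steel tin, 60 mm across, 45 mm high; bystander. Origin: centre of its underside.
- crumbs: small white ceramic tray, 70 x 55 x 24 mm; bystander. Origin: centre of its underside.
- driver: screwdriver with a black handle lying on the bench at the left; bystander.
- pliers: pliers with blue grips, 160 mm long, lying on the bench at the right; bystander.

How it is judged:
On the way, in this order (a step that is already met when the one before it is completed fails the run):
1. the dispenser's dish is pressed down to its stop with the bristle end of the brush (value of joint plunger above 0.0078 m and contact force between brush and dispenser above 1 N and horizontal distance between brush and plunger_top below 0.025 m), for 0.1 s.
2. first stroke, bottom: the bristle end is 3 to 16 mm above the cup's floor with the brush in line with the cup (within 0.12 rad) and the bristles pressed on the drip plate (x of brush in the frame of cup_floor below 0.01 m and y of brush in the frame of cup_floor between -0.012 and 0.012 m and contact force between brush and stand above 0.6 N and angle between the z axis of brush and the z axis of cup_floor, either way round below 0.12 rad and z of brush in the frame of cup_floor between 0.003 and 0.016 m), for 0.04 s.
3. first stroke, top: the bristle end has come up more than 45 mm from the floor, still inside, with the bristles still pressed on the drip plate and in line with it (x of brush in the frame of cup_floor below 0.01 m and y of brush in the frame of cup_floor between -0.012 and 0.012 m and contact force between brush and stand above 0.6 N and angle between the z axis of brush and the z axis of cup_floor, either way round below 0.12 rad and z of brush in the frame of cup_floor between 0.045 and 0.088 m), for 0.04 s.
4. second stroke, bottom: the bristle end is 3 to 16 mm above the cup's floor with the brush in line with the cup (within 0.12 rad) and the bristles pressed on the drip plate (all of step 2), for 0.04 s.
5. second stroke, top: the bristle end has come up more than 45 mm from the floor, still inside, with the bristles still pressed on the drip plate and in line with it (all of step 3), for 0.04 s.
6. third stroke, bottom: the bristle end is 3 to 16 mm above the cup's floor with the brush in line with the cup (within 0.12 rad) and the bristles pressed on the drip plate (all of step 4), for 0.04 s.
7. third stroke, top: the bristle end has come up more than 45 mm from the floor, still inside, with the bristles still pressed on the drip plate and in line with it (all of step 5), for 0.04 s.
At the end, for the whole second after the job is handed in: The brush stands in its pot, released and at rest, bristles down: bristle end within 20 mm of the pot's axis and below 20 mm height, leaning less than 0.45 rad (horizontal distance between brush and pot below 0.02 m and height (world z) of brush between 0 and 0.02 m and angle between brush's own z axis and vertical below 0.45 rad and linear speed of brush below 0.03 m/s); the robot touches nothing.
It fails at once if the cup is turned on its bracket (its rim moves more than 5 mm) (distance of cup_rim from where it was at the start of the episode above 0.005 m).
It fails at once if the brush hits or presses the cup or its bracket with more than 90 N (contact force between brush and stand above 90 N).
It fails at once if a bystander (spool, bottle, tin, tray, screwdriver or pliers) is moved more than 40 mm (distance of any of spool, flask, tin, crumbs, driver, pliers from where it was at the start of the episode above 0.04 m).
It also fails if it takes over 72 s, if anything falls off the work surface, if the arm or the gripper's body presses on something with over 40 N, if the wrist force passes 120 N, or if a joint passes its speed limit or range.

## Robot

A 7-joint arm with a two-finger parallel gripper is mounted at the origin on the work surface. World frame = base frame: x ahead of the robot, y to its left, z up, the work surface at z = 0. Lengths are in m, angles in rad, forces in N, time in s.
With the tool pointing down it reaches from about 0.4 to 0.85 m from the base axis. Payload 10.4 kg.
Tool frame: the origin (TCP) lies on the centre line of the jaws, within the pads' length; the fingertips stand 8 mm ahead of it and the grasp point (between the pads) lies 11 mm behind it; y points along the fingers, x is the direction in which the jaws open and shut, and the axes are right-handed (so a half turn about y gives the same grasp; the last joint's range is limited). The gripper opens to 85 mm and grips with 20 to 120 N. Pads are 22 mm wide; open, the fingers measure 114 mm over their backs; the gripper's body (76 mm by 85 mm) begins 54 mm behind the grasp point. The pads swing forward as they close: fully open they stand 13 mm farther back than shut.
Start: joints at [-1.149, 0.332, -0.065, 1.46, 0.022, 1.35, -0.088], TCP at [0.269, 0.564, 0.239] pointing down, gripper open.
Joint ranges: [-2.6, 2.6], [-0.5, 2.12], [-1.47, 1.34], [0.16, 2.42], [-1.27, 4.41], [0.06, 2.06], [-2.6, 2.6]. Speed limits (rad/s): [2.22, 2.22, 2.79, 2.79, 3.14, 3.14, 3.14].

## Interface

Orientations are given as a unit quaternion [w, x, y, z].
In Python, from bench import get_state, viewer, close_job gives the robot as it stands.
- The arm moves only by the tool jog_arm, never from a script. Its argument "targets" is a list of rows, each an object of numbers: "wx", "wy", "wz": the turn, a rotation vector about the tool's x, y, z in degrees; "x", "y", "z": the shift along the tool's x, y, z in mm; "hand": the closure, from 0 (fully open) to 1 (shut). In form: [{"wx": .., "wy": .., "wz": .., "x": .., "y": .., "z": .., "hand": ..}, ...]. A call has 1 to 10 rows; each row shifts and turns the commanded pose from where the row before left it, along the tool's axes as they then stand; what a row does not reach is not made up. A row lasts 1/8 s, in which the tool goes at most 62.5 mm and 10.7 degrees, less where a joint would pass 70% of its speed; a pose out of reach is approached as far as the arm can. A call with a gripper value outside its range is refused whole. The fingers move at their own pace and stop on an object; "force" is the grip in N (left out, the last holds). Time passes only in rows, so rows that do not move let the fingers close. It gives the time, the measured TCP pose, the force and the opening at its end, in the units of the state.
- get_state(): the state, without advancing time (a new reading comes with each control period).
- viewer.capture(name): name is "scene" or "side" or "wrist"; returns (picture, depth): 384x512x3 uint8, red, green, blue; 384x512 float32, m along the optical axis (not along the pixel's ray), 0 where there is no reading.
- viewer.camera_model(name): a dict with "fx", "fy", "cx", "cy" (pixels), "R" (3x3) and "t" (3): a world point X has camera coordinates R X + t; the wrist camera has in their place "mount" (4x4, takes a point from camera to tool coordinates, whose origin is the TCP and whose axes are the tool frame's). Camera axes: x right, y down, z forward; pixel columns grow to the right and rows downward; lengths in m; the calibration is good to about 2 mm. The wrist camera is an equidistant fisheye: a pixel r from the principal point sees the ray r / f radians off the axis. A picture is of the moment at which its call begins: read the wrist's pose just before it. camera_model takes no time and is no camera call.
- close_job(): hands the job in, once; it reports no verdict.
The state is a dict: "t": time; "joint_pos": joint angles; "joint_vel": joint speeds; "tau": joint torques, N m; "ee_pos": TCP position; "tool_rot": TCP orientation; "force": force on the tool from outside, world axes, zero at the start; "torque": the same for the moment, N m; "opening": opening from 0.0 (shut) to 1.0 (fully open).
Only numpy, scipy, OpenCV 4.12 (cv2) and the standard library are available. Lean on these libraries where they do the work, as an engineer would, in place of code of your own. Each camera call takes 0.05 s, during which the arm holds its last target. There are 200 camera calls.

## Working session

There is one attempt and no reset: what is moved stays moved. The work goes in short steps, Python scripts to look and compute and a tool call to move; the robot and the scene stay as the last step left them, time stands still between calls to the robot, and variables do not carry over. Pictures are saved under pics/ and viewed, about 8 in all and at most 12, crops included, and the job is handed in when it is done.

Besides the shell and the picture viewer there is one more tool, called in YAML: its name, and indented under it one key for each argument. jog_arm: Moves the arm, as the interface text tells. Its arguments: {"type":"object","properties":{"targets":{"type":"array","items":{"type":"object","properties":{"wx":{"type":"number"},"wy":{"type":"number"},"wz":{"type":"number"},"x":{"type":"number"},"y":{"type":"number"},"z":{"type":"number"},"hand":{"type":"number"}}}},"force":{"type":"number"}},"required":["targets"]}

```bash
mkdir -p pics; ls; python3 - <<'E'
from bench import get_state, viewer
import cv2,numpy as np
s=get_state();print(s)
for n in("scene","side"):
    p,d=viewer.capture(n);cv2.imwrite(f"pics/{n}0.png",p[...,::-1]);np.save(f"{n}_d.npy",d)
    m=viewer.camera_model(n);print(m)
print(viewer.camera_model("wrist"))
E
```

```text
pics
{'t': 0.0, 'joint_pos': array([-1.1485977 ,  0.33288799, -0.06471947,  1.46094426,  0.02163277,
        1.34987284, -0.08847269]), 'joint_vel': array([-0.0009054 , -0.00028025, -0.00138183, -0.00108497,  0.00050227,
       -0.00029051,  0.00148668]), 'tau': array([ 9.50131944e-04, -6.25453520e+01,  4.96442209e-02, -3.91592288e+01,
        1.61685131e-02,  9.67989065e-03,  1.27657833e-05]), 'ee_pos': array([0.26877212, 0.5638625 , 0.2385045 ]), 'tool_rot': array([-0.59766315,  0.59825015,  0.37701687, -0.37782773]), 'force': array([-0.59203885, -0.04980943,  0.01000324]), 'torque': array([-0.02851757,  0.04509947, -0.03545033]), 'opening': 0.9948159368079412}
{'fx': 469.8947300832699, 'fy': 469.8947300832699, 'cx': 257.18915500284567, 'cy': 192.05008202546026, 'R': array([[-0.82731501,  0.56171321,  0.00530439],
       [ 0.45291626,  0.67260056, -0.58521393],
       [-0.33229013, -0.48175383, -0.81086159]]), 't': array([ 0.51661345, -0.19367031,  1.66359153])}
{'fx': 462.24152555005315, 'fy': 462.24152555005315, 'cx': 259.18952149978685, 'cy': 189.68101003857856, 'R': array([[ 0.81080985, -0.58518947,  0.01186049],
       [-0.3395336 , -0.48675369, -0.80485265],
       [ 0.47676443,  0.64855542, -0.59335617]]), 't': array([-0.50199944,  0.2847274 ,  0.97460554])}
{'fx': 297.3186396354542, 'fy': 297.3186396354542, 'cx': 256.6359213103341, 'cy': 192.70614039406456, 'mount': array([[ 9.99999515e-01, -8.55040746e-04, -4.89259881e-04,
         5.92104749e-04],
       [ 2.35260663e-04, -2.74999316e-01,  9.61444393e-01,
        -1.34118856e-01],
       [-9.56620264e-04, -9.61444042e-01, -2.74998981e-01,
         6.94054919e-02],
       [ 0.00000000e+00,  0.00000000e+00,  0.00000000e+00,
         1.00000000e+00]])}
```

View pictures.

View pics/scene0.png

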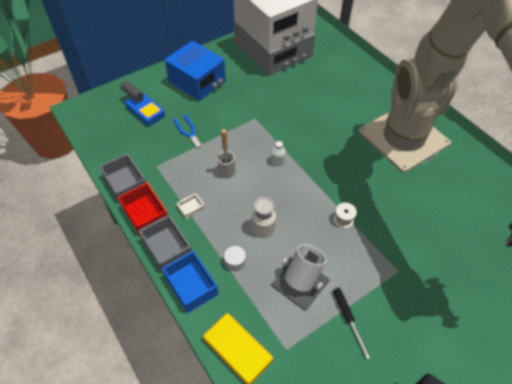

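View pics/side0.png

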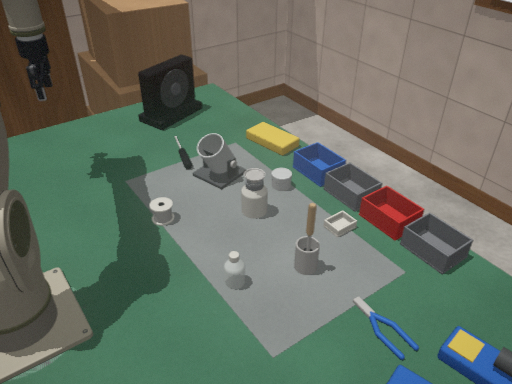

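```bash
cat > h.py <<'E'
import numpy as np,cv2
from bench import get_state,viewer
from scipy.spatial.transform import Rotation as Ro
def cloud(n,d):
    m=viewer.camera_model(n);v,u=np.mgrid[:384,:512]
    c=np.stack([(u-m['cx'])/m['fx']*d,(v-m['cy'])/m['fy']*d,d],-1)
    return (c-m['t'])@m['R']   # R^T(c-t)
def proj(n,X):
    m=viewer.camera_model(n);c=np.asarray(X)@m['R'].T+m['t']
    return np.array([m['fx']*c[...,0]/c[...,2]+m['cx'],m['fy']*c[...,1]/c[...,2]+m['cy']]).T
def pose():
    s=get_state();w=s['tool_rot'];return s['ee_pos'],Ro.from_quat(np.r_[w[1:],w[0]]).as_matrix(),s
E
python3 - <<'E'
from h import *
W={}
for n in("scene","side"):
    W[n]=cloud(n,np.load(n+"_d.npy"))
pt={'scene':dict(pot=(227,165),disp=(264,207),cup=(310,254),spool=(346,210),flask=(279,150),tin=(235,256),tray=(190,206)),
'side':dict(pot=(307,250),disp=(256,178),cup=(212,150),spool=(161,205),flask=(235,262),tin=(282,176),tray=(341,222))}
for n in pt:
    for k,(u,v) in pt[n].items(): print(n,k,W[n][v,u].round(3))
P=np.vstack([W[n].reshape(-1,3) for n in W])
# brush handle
for n in W:
    X=W[n].reshape(-1,3)
    a=X[:,2]>0.09; 
    for nm,c,r in(("brush",None,None),):
        pass
for nm in('pot','disp'):
  for n in W:
    u,v=pt[n][nm];c=W[n][v,u,:2]
    X=W[n].reshape(-1,3);X=X[np.linalg.norm(X[:,:2]-c,axis=1)<.06]
    for lo in np.arange(0.02,.21,.02):
        q=X[(X[:,2]>lo)&(X[:,2]<lo+.02)]
        if len(q)>5: print(nm,n,lo.round(2),len(q),q[:,:2].min(0).round(3),q[:,:2].max(0).round(3),q.mean(0).round(3))
# plan-view crops
a=cv2.imread('pics/scene0.png')[225:315,260:350];b=cv2.imread('pics/side0.png')[120:210,175:265]
cv2.imwrite('pics/c1.png',np.hstack([cv2.resize(x,(400,400),interpolation=cv2.INTER_CUBIC) for x in(a,b)]))
E
```

```text
scene pot [ 0.611 -0.192  0.068]
scene disp [0.625 0.035 0.12 ]
scene cup [0.603 0.222 0.104]
scene spool [0.399 0.145 0.052]
scene flask [ 0.436 -0.151  0.069]
scene tin [0.759 0.086 0.045]
scene tray [ 0.77  -0.165 -0.   ]
side pot [ 0.597 -0.221  0.06 ]
side disp [0.62  0.019 0.119]
side cup [0.639 0.277 0.068]
side spool [0.398 0.138 0.052]
side flask [ 0.429 -0.17   0.077]
side tin [0.749 0.067 0.047]
side tray [ 0.782 -0.151  0.007]
pot scene 0.02 68 [ 0.576 -0.239] [ 0.629 -0.182] [ 0.606 -0.2    0.03 ]
pot scene 0.04 133 [ 0.576 -0.243] [ 0.628 -0.183] [ 0.604 -0.209  0.051]
pot scene 0.06 145 [ 0.574 -0.244] [ 0.628 -0.185] [ 0.602 -0.211  0.07 ]
pot scene 0.08 12 [ 0.597 -0.22 ] [ 0.628 -0.2  ] [ 0.604 -0.214  0.093]
pot scene 0.1 10 [ 0.596 -0.227] [ 0.607 -0.21 ] [ 0.602 -0.215  0.112]
pot scene 0.12 29 [ 0.593 -0.223] [ 0.608 -0.206] [ 0.603 -0.213  0.131]
pot scene 0.14 23 [ 0.592 -0.222] [ 0.608 -0.206] [ 0.602 -0.212  0.151]
pot scene 0.16 26 [ 0.591 -0.222] [ 0.609 -0.208] [ 0.603 -0.213  0.17 ]
pot scene 0.18 35 [ 0.592 -0.225] [ 0.608 -0.208] [ 0.601 -0.215  0.19 ]
[... 760 characters left out ...]
1] [0.641 0.056 0.051]
disp scene 0.06 167 [0.59 0.  ] [0.662 0.071] [0.636 0.05  0.072]
disp scene 0.08 117 [0.598 0.011] [0.657 0.063] [0.635 0.047 0.088]
disp scene 0.1 118 [0.6   0.002] [0.649 0.059] [0.626 0.037 0.112]
disp scene 0.12 188 [0.597 0.006] [0.652 0.061] [0.623 0.032 0.123]
disp side 0.02 150 [ 0.588 -0.008] [0.652 0.042] [0.608 0.008 0.03 ]
disp side 0.04 146 [ 0.588 -0.007] [0.648 0.041] [0.608 0.007 0.049]
disp side 0.06 222 [ 0.587 -0.008] [0.657 0.061] [0.61  0.011 0.071]
disp side 0.08 173 [ 0.593 -0.001] [0.649 0.052] [0.614 0.017 0.09 ]
disp side 0.1 110 [0.598 0.004] [0.644 0.056] [0.621 0.026 0.109]
disp side 0.12 191 [0.596 0.002] [0.652 0.06 ] [0.624 0.031 0.123]
```

View pics/c1.png

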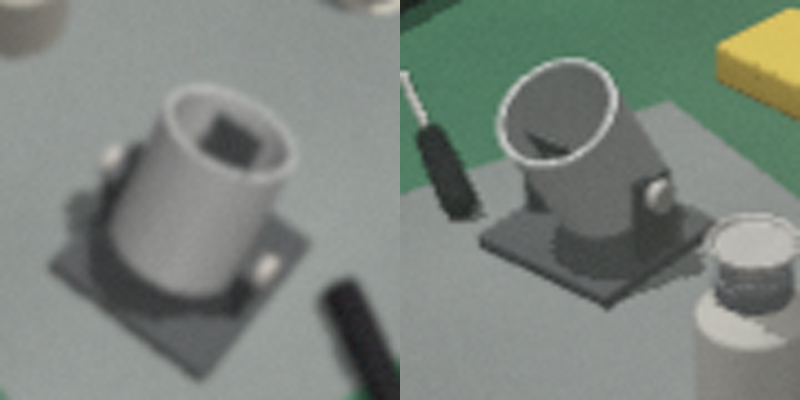

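```bash
cat > fit.py <<'E'
from h import *
from scipy.optimize import least_squares
def frame(p):
    x0,y0,yaw,l=p
    xs=np.array([np.cos(yaw),np.sin(yaw),0]);ys=np.array([-np.sin(yaw),np.cos(yaw),0]);Z=np.array([0,0,1.])
    a=np.cos(l)*Z-np.sin(l)*xs
    xc=np.cross(ys,a)
    return np.stack([xc,ys,a],1),np.array([x0,y0,.06])-.02*a
def res(p,X):
    R,f=frame(p);q=(X-f)@R;rho=np.hypot(q[:,0],q[:,1])
    dr=np.abs(rho-.040)-.002;dz=np.abs(q[:,2]-.0425)-.0475
    return np.where((dr>0)&(dz>0),np.hypot(dr,dz),np.maximum(dr,dz))
if __name__=="__main__":
  for sel in(("scene",),("side",),("scene","side")):
    X=np.vstack([cloud(n,np.load(n+"_d.npy")).reshape(-1,3) for n in sel])
    X=X[(np.hypot(X[:,0]-.63,X[:,1]-.23)<.1)&(X[:,2]>.08)&(X[:,2]<.17)]
    best=min((least_squares(res,[.62,.23,yw,.4],args=(X,),loss='soft_l1',f_scale=.0015,x_scale=[.01,.01,.1,.1]) for yw in(-.8,0,.8,1.6)),key=lambda r:r.cost)
    R,f=frame(best.x);q=(X-f)@R
    print(sel,len(X),best.x.round(4),best.cost,'floor',f.round(4),'rim',(f+.09*R[:,2]).round(4),np.median(abs(best.fun)))
    k=(abs(q[:,1])<.014)&(q[:,0]<.0)&(np.hypot(q[:,0],q[:,1])<.034)&(q[:,2]<.086)
    print('plate pts',k.sum(),np.sort(q[k][:,0]).round(3)[::max(1,k.sum()//12)],q[k][:,2].min() if k.any() else 0)
    np.save('cup.npy',best.x)
E
python3 fit.py
```

```text
('scene',) 1041 [0.6438 0.2421 0.2919 0.4876] 0.003439032800991129 floor [0.6528 0.2448 0.0423] rim [0.6124 0.2326 0.1218] 0.001252421454100117
plate pts 92 [-0.026 -0.024 -0.022 -0.022 -0.021 -0.021 -0.02  -0.02  -0.02  -0.019
 -0.019 -0.019 -0.018 -0.013] 0.056265188875466624
('side',) 662 [0.6402 0.236  0.2541 0.4705] 0.0012140647603453925 floor [0.6489 0.2383 0.0422] rim [0.6094 0.228  0.1224] 0.0010273825100829397
plate pts 28 [-0.024 -0.023 -0.022 -0.022 -0.022 -0.022 -0.022 -0.021 -0.021 -0.021
 -0.02  -0.02  -0.019 -0.018] 0.06177088664949545
('scene', 'side') 1703 [0.6423 0.2401 0.2988 0.4861] 0.005296834472131921 floor [0.6512 0.2429 0.0423] rim [0.611  0.2305 0.1219] 0.0013636555702330674
plate pts 118 [-0.026 -0.024 -0.023 -0.022 -0.021 -0.02  -0.02  -0.019 -0.019 -0.018
 -0.017 -0.017 -0.016 -0.011] 0.055316759655706635
```

```bash
cat >> h.py <<'E'
def rotm(y,x):
    y=np.array(y,float)/np.linalg.norm(y);x=np.array(x,float);x-=x@y*y;x/=np.linalg.norm(x)
    return np.stack([x,y,np.cross(x,y)],1)
def goal(p,R):
    e,C,s=pose()
    rv=np.degrees(Ro.from_matrix(C.T@R).as_rotvec()) if R is not None else 0
    print('t',s['t'],'pos',e.round(4),'F',s['force'].round(2),'open',round(s['opening'],3))
    print('turn deg',np.round(rv,2),'shift mm now',(C.T@(np.array(p)-e)*1000).round(1),'shift after turn',((R if R is not None else C).T@(np.array(p)-e)*1000).round(1))
E
python3 - <<'E'
from h import *
e,C,s=pose();print(C.round(3))
goal([.5995,-.219,.25],rotm([0,0,-1],[1,.0,0]))
E
```

```text
[[ 0.43  -0.001 -0.903]
 [ 0.903 -0.001  0.43 ]
 [-0.001 -1.    -0.   ]]
t 0.1 pos [0.2688 0.5639 0.2386] F [-1.28 -0.23  0.03] open 1.002
turn deg [ 5.000e-02  6.452e+01 -7.000e-02] shift mm now [-564.4  -10.6 -635.4] shift after turn [ 330.7  -11.4 -782.9]
```

jog_arm:
  targets:
    - {"x": -35, "z": -40, "y": -1}
    - {"x": -35, "z": -40, "y": -1}
    - {"x": -35, "z": -40, "y": -1}
    - {"x": -35, "z": -40, "y": -1}
    - {"x": -35, "z": -40, "y": -1}
    - {"x": -35, "z": -40, "y": -1}
    - {"x": -35, "z": -40, "y": -1}
    - {"x": -35, "z": -40, "y": -1}
    - {"x": -35, "z": -40, "y": -1}
    - {"x": -35, "z": -40, "y": -1}

```text
invalid input
```

jog_arm:
  targets:
    - {"wy": 10.5}
    - {"wy": 10.5}
    - {"wy": 10.5}
    - {"wy": 10.5}
    - {"wy": 10.5}
    - {"wy": 10.5}

```text
invalid input
```

```bash
python3 - <<'E'
from h import *
goal([.5995,-.219,.25],rotm([0,0,-1],[1,.0,0]))
E
```

```text
t 0.1 pos [0.2688 0.5639 0.2386] F [-1.28 -0.23  0.03] open 1.002
turn deg [ 5.000e-02  6.452e+01 -7.000e-02] shift mm now [-564.4  -10.6 -635.4] shift after turn [ 330.7  -11.4 -782.9]
```

jog_arm:
  targets:
    - {"wx": 0, "wy": 0, "wz": 0, "x": -35, "y": -1, "z": -40, "hand": 0}
    - {"wx": 0, "wy": 0, "wz": 0, "x": -35, "y": -1, "z": -40, "hand": 0}
    - {"wx": 0, "wy": 0, "wz": 0, "x": -35, "y": -1, "z": -40, "hand": 0}
    - {"wx": 0, "wy": 0, "wz": 0, "x": -35, "y": -1, "z": -40, "hand": 0}
    - {"wx": 0, "wy": 0, "wz": 0, "x": -35, "y": -1, "z": -40, "hand": 0}
    - {"wx": 0, "wy": 0, "wz": 0, "x": -35, "y": -1, "z": -40, "hand": 0}
    - {"wx": 0, "wy": 0, "wz": 0, "x": -35, "y": -1, "z": -40, "hand": 0}
    - {"wx": 0, "wy": 0, "wz": 0, "x": -35, "y": -1, "z": -40, "hand": 0}
    - {"wx": 0, "wy": 0, "wz": 0, "x": -35, "y": -1, "z": -40, "hand": 0}
    - {"wx": 0, "wy": 0, "wz": 0, "x": -35, "y": -1, "z": -40, "hand": 0}

```text
t: 1.35
ee_pos: [0.4797, 0.0745, 0.2492]
tool_rot: [0.598, -0.598, -0.377, 0.377]
force: [0.7, 0.5, -0.1]
opening: 0.999
```

jog_arm:
  targets:
    - {"wx": 0, "wy": 10.5, "wz": 0, "x": 0, "y": 0, "z": 0, "hand": 0}
    - {"wx": 0, "wy": 10.5, "wz": 0, "x": 0, "y": 0, "z": 0, "hand": 0}
    - {"wx": 0, "wy": 10.5, "wz": 0, "x": 0, "y": 0, "z": 0, "hand": 0}
    - {"wx": 0, "wy": 10.5, "wz": 0, "x": 0, "y": 0, "z": 0, "hand": 0}
    - {"wx": 0, "wy": 10.5, "wz": 0, "x": 0, "y": 0, "z": 0, "hand": 0}
    - {"wx": 0, "wy": 10.5, "wz": 0, "x": 0, "y": 0, "z": 0, "hand": 0}

```text
t: 2.1
ee_pos: [0.4792, 0.0761, 0.249]
tool_rot: [-0.707, 0.707, 0.007, -0.007]
force: [-0.3, -0.2, 0.2]
opening: 1.0
```

```bash
python3 - <<'E'
from h import *
goal([.5995,-.219,.25],rotm([0,0,-1],[1,.0,0]))
E
```

```text
t 2.1 pos [0.4792 0.0761 0.249 ] F [-0.29 -0.24  0.15] open 1.0
turn deg [ 0.01  1.16 -0.04] shift mm now [ 114.3   -1.  -297.5] shift after turn [ 120.3   -1.  -295.1]
```

jog_arm:
  targets:
    - {"wx": 0, "wy": 0, "wz": 0, "x": 19, "y": 0, "z": -49.5, "hand": 0}
    - {"wx": 0, "wy": 0, "wz": 0, "x": 19, "y": 0, "z": -49.5, "hand": 0}
    - {"wx": 0, "wy": 0, "wz": 0, "x": 19, "y": 0, "z": -49.5, "hand": 0}
    - {"wx": 0, "wy": 0, "wz": 0, "x": 19, "y": 0, "z": -49.5, "hand": 0}
    - {"wx": 0, "wy": 0, "wz": 0, "x": 19, "y": 0, "z": -49.5, "hand": 0}
    - {"wx": 0, "wy": 1, "wz": 0, "x": 19, "y": 0, "z": -49.5, "hand": 0}
    - {"wx": 0, "wy": 0, "wz": 0, "x": 0, "y": 0, "z": 0, "hand": 0}

```text
t: 2.98
ee_pos: [0.6005, -0.2223, 0.248]
tool_rot: [-0.706, 0.708, 0.0, -0.002]
force: [-0.0, 0.6, 0.4]
opening: 0.999
```

```bash
python3 - <<'E'
from h import *
goal([.5995,-.219,.175],rotm([0,0,-1],[1,.0,0]))
p,d=viewer.capture('wrist');cv2.imwrite('pics/w1.png',p[...,::-1])
np.save('w1d.npy',d)
m=viewer.camera_model('wrist');M=m['mount']
e,C,s=pose()
def wp(X):
    c=(C.T@(np.array(X)-e)-M[:3,3])@M[:3,:3];r=np.hypot(c[0],c[1]);th=np.arctan2(r,c[2]);return m['fx']*th*c[:2]/r+[m['cx'],m['cy']]
for X in([.5995,-.219,.195],[.5995,-.219,.117],[.6,-.218,.075]):print(X,wp(X))
E
```

```text
t 2.975 pos [ 0.6005 -0.2223  0.248 ] F [-0.03  0.58  0.45] open 0.999
turn deg [ 0.14  0.17 -0.14] shift mm now [-0.8 73.   3.5] shift after turn [-1.  73.   3.3]
[0.5995, -0.219, 0.195] [254.22450635 215.34874944]
[0.5995, -0.219, 0.117] [255.08883668 185.83121613]
[0.6, -0.218, 0.075] [255.86222428 174.84728504]
```

View pics/w1.png

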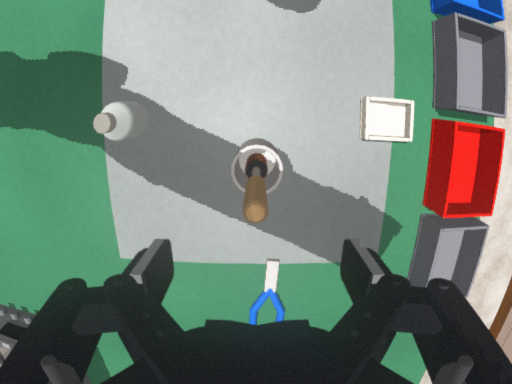

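```bash
cat >> h.py <<'E'
def wcloud(d,e,C):
    m=viewer.camera_model('wrist');M=m['mount'];v,u=np.mgrid[:384,:512]
    a=(u-m['cx'])/m['fx'];b=(v-m['cy'])/m['fy'];th=np.hypot(a,b)
    k=np.tan(np.minimum(th,1.3))/np.maximum(th,1e-9)*d
    c=np.stack([a*k,b*k,d],-1)
    return (c@M[:3,:3].T+M[:3,3])@C.T+e
E
python3 - <<'E'
from h import *
e,C,s=pose();P=wcloud(np.load('w1d.npy'),e,C)
X=P[140:235,215:300].reshape(-1,3)
for lo,hi in((.0,.02),(.06,.074),(.074,.08),(.12,.15),(.15,.18),(.185,.2)):
    q=X[(X[:,2]>lo)&(X[:,2]<hi)&(np.hypot(X[:,0]-.6,X[:,1]+.219)<.035)]
    if len(q):print(lo,len(q),q.min(0).round(4),q.max(0).round(4),((q.min(0)+q.max(0))/2).round(4))
E
```

```text
0.0 626 [ 0.5657 -0.2352  0.    ] [ 0.6338 -0.1867  0.0199] [ 0.5997 -0.211   0.01  ]
0.06 300 [ 0.5735 -0.2384  0.06  ] [ 0.6277 -0.1859  0.074 ] [ 0.6006 -0.2122  0.067 ]
0.074 347 [ 0.5736 -0.2367  0.074 ] [ 0.6277 -0.1863  0.0799] [ 0.6007 -0.2115  0.0769]
0.12 158 [ 0.5909 -0.2158  0.1201] [ 0.6084 -0.2079  0.15  ] [ 0.5996 -0.2119  0.135 ]
0.15 223 [ 0.591  -0.2162  0.1502] [ 0.6084 -0.2079  0.1799] [ 0.5997 -0.2121  0.1651]
0.185 551 [ 0.5909 -0.2258  0.1851] [ 0.6083 -0.2081  0.1963] [ 0.5996 -0.2169  0.1907]
```

jog_arm:
  force: 70
  targets:
    - {"wx": 0.1, "wy": 0.2, "wz": -0.1, "x": -0.8, "y": 4, "z": 5.3, "hand": 0}
    - {"wx": 0, "wy": 0, "wz": 0, "x": 0, "y": 30, "z": 0, "hand": 0}
    - {"wx": 0, "wy": 0, "wz": 0, "x": 0, "y": 30, "z": 0, "hand": 0}
    - {"wx": 0, "wy": 0, "wz": 0, "x": 0, "y": 30, "z": 0, "hand": 0}
    - {"wx": 0, "wy": 0, "wz": 0, "x": 0, "y": 0, "z": 0, "hand": 0.5}
    - {"wx": 0, "wy": 0, "wz": 0, "x": 0, "y": 0, "z": 0, "hand": 1}
    - {"wx": 0, "wy": 0, "wz": 0, "x": 0, "y": 0, "z": 0, "hand": 1}
    - {"wx": 0, "wy": 0, "wz": 0, "x": 0, "y": 0, "z": 0, "hand": 1}
    - {"wx": 0, "wy": 0, "wz": 0, "x": 0, "y": 0, "z": 0, "hand": 1}
    - {"wx": 0, "wy": 0, "wz": 0, "x": 0, "y": 0, "z": 0, "hand": 1}

```text
t: 4.28
ee_pos: [0.6006, -0.2126, 0.1566]
tool_rot: [0.708, -0.706, -0.003, 0.001]
force: [-2.8, 0.5, 6.2]
opening: 0.192
```

jog_arm:
  targets:
    - {"wx": 0, "wy": 0, "wz": 0, "x": 0, "y": 0, "z": 0, "hand": 1}
    - {"wx": 0, "wy": 0, "wz": 0, "x": 0, "y": 0, "z": 0, "hand": 1}

```text
t: 4.53
ee_pos: [0.6006, -0.2126, 0.1565]
tool_rot: [0.708, -0.706, -0.003, 0.001]
force: [-3.4, 0.7, 6.1]
opening: 0.19
```

```bash
python3 - <<'E'
from h import *
goal([.624,.031,.29],rotm([0,0,-1],[1,.1,0]))
E
```

```text
t 4.525 pos [ 0.6006 -0.2126  0.1565] F [-3.37  0.66  6.09] open 0.19
turn deg [-0.09 -5.42  0.15] shift mm now [  25.  -133.   243.7] shift after turn [  47.5 -133.5  240.1]
```

jog_arm:
  targets:
    - {"wx": 0, "wy": 0, "wz": 0, "x": 0, "y": -15, "z": 0, "hand": 1}
    - {"wx": 0, "wy": 0, "wz": 0, "x": 0, "y": -30, "z": 0, "hand": 1}
    - {"wx": 0, "wy": 0, "wz": 0, "x": 0, "y": -35, "z": 0, "hand": 1}
    - {"wx": 0, "wy": 0, "wz": 0, "x": 0, "y": -35, "z": 0, "hand": 1}
    - {"wx": 0, "wy": 0, "wz": 0, "x": 0, "y": -25, "z": 0, "hand": 1}
    - {"wx": 0, "wy": 0, "wz": 0, "x": 0, "y": 0, "z": 0, "hand": 1}
    - {"wx": 0, "wy": 0, "wz": 0, "x": 0, "y": 0, "z": 0, "hand": 1}

```text
t: 5.4
ee_pos: [0.6, -0.2123, 0.2947]
tool_rot: [0.708, -0.706, -0.002, 0.002]
force: [-0.2, 1.1, -1.6]
opening: 0.194
```

```bash
cat > seebrush.py <<'E'
from h import *
import sys
tag=sys.argv[1]
e,C,s=pose()
Fs=[];im=[]
for n in("scene","side","wrist"):
    p,d=viewer.capture(n);im.append(p[...,::-1]);Fs.append(get_state()['force'])
    P=(wcloud(d,e,C) if n=="wrist" else cloud(n,d)).reshape(-1,3)
    q=(P-e)@C  # tool frame
    # brush points: ahead of fingertips, near axis
    k=(q[:,1]>.015)&(q[:,1]<.17)&(np.hypot(q[:,0],q[:,2])<.03)&(d.reshape(-1)>0)
    q=q[k]
    for lo in np.arange(.01,.17,.015):
        t=q[(q[:,1]>=lo)&(q[:,1]<lo+.015)]
        if len(t)>3: print(n,round(lo,3),len(t),'min',(t.min(0)*1000).round(1),'max',(t.max(0)*1000).round(1))
print('F',np.array(Fs).round(2).tolist(),e,s['t'])
np.savez(f'im_{tag}.npz',*im)
E
python3 seebrush.py a; python3 -c "
from h import *
goal([.624,.031,.2915],rotm([0,0,-1],[1,.1,0]))"
```

```text
scene 0.01 17 min [-8.1 15.6 -8. ] max [ 9.1 24.9  3.6]
scene 0.025 22 min [ -5.4  25.1 -14.1] max [ 9.8 38.9  4.6]
scene 0.04 8 min [-3.9 40.7 -6.9] max [ 7.4 54.8  0.6]
scene 0.055 9 min [-2.8 56.2 -5.7] max [ 4.  64.8  0.1]
scene 0.07 13 min [-3.8 70.  -8.1] max [ 5.2 83.8 -0.3]
scene 0.085 22 min [-10.1  85.8 -12.3] max [12.5 99.9  9.6]
scene 0.1 41 min [-13.  100.1 -14.9] max [ 13.5 114.2   9.2]
scene 0.115 33 min [-11.4 115.3  -9.4] max [ 13.8 129.6   9.7]
scene 0.13 27 min [ -9.2 131.6  -8.5] max [ 12.8 144.5   9. ]
scene 0.145 9 min [  1.2 145.   -9.4] max [ 12.7 152.8   5.8]
side 0.01 35 min [ -9.2  15.2 -19. ] max [ 7.1 25.  -2.9]
side 0.025 50 min [-10.6  25.  -18.9] max [ 3.2 39.7 -4.1]
side 0.04 24 min [ -7.6  40.2 -17.2] max [ 1.7 54.3 -5.2]
side 0.055 26 min [ -5.8  55.8 -14.6] max [ 1.8 68.7 -4.8]
side 0.07 23 min [ -6.3  71.3 -14.2] max [ 2.3 84.4 -6. ]
side 0.085 29 min [-12.4  85.2 -20.8] max [  8.2 100.    2.1]
side 0.1 103 min [-14.7 100.  -23.7] max [ 11.9 114.9   4.5]
side 0.115 61 min [-14.  115.1 -21.9] max [  5.1 129.9   0.3]
side 0.13 59 min [-14.4 130.4 -2
[... 261 characters left out ...]

wrist 0.055 94 min [-4.3 55.2 -7.2] max [ 4.4 70.  -3. ]
wrist 0.07 75 min [-4.6 70.1 -7.3] max [ 3.9 85.  -3. ]
wrist 0.085 59 min [-4.1 85.3 -6.8] max [ 4.1 99.3 -3.1]
wrist 0.1 593 min [-12.8 100.2 -19.2] max [ 12.6 115.    5.3]
wrist 0.115 105 min [-12.9 115.1  -4.6] max [ 11.8 128.9   5.4]
wrist 0.13 100 min [-13.1 130.2  -5.3] max [ 12.  144.8   5.2]
wrist 0.145 35 min [-13.  145.1  -4. ] max [ 11.6 150.5   5. ]
F [[-0.19, -0.16, -1.68], [0.78, 0.04, -0.26], [0.51, 0.64, -0.8]] [ 0.60003886 -0.21234677  0.29470453] 5.4
t 5.55 pos [ 0.5999 -0.2123  0.2942] F [ 0.51  0.64 -0.8 ] open 0.191
turn deg [-0.13 -5.4   0.01] shift mm now [ 25.4   3.3 243.2] shift after turn [ 48.2   2.7 239.7]
```

jog_arm:
  targets:
    - {"wx": 0, "wy": 0, "wz": 0, "x": 4, "y": 0, "z": 40.5, "hand": 1}
    - {"wx": 0, "wy": 0, "wz": 0, "x": 4, "y": 0, "z": 50, "hand": 1}
    - {"wx": 0, "wy": 0, "wz": 0, "x": 4, "y": 0, "z": 50, "hand": 1}
    - {"wx": 0, "wy": 0, "wz": 0, "x": 4, "y": 0, "z": 50, "hand": 1}
    - {"wx": 0, "wy": 0, "wz": 0, "x": 4, "y": 0, "z": 40, "hand": 1}
    - {"wx": 0, "wy": 0, "wz": 0, "x": 4.5, "y": 0, "z": 20, "hand": 1}
    - {"wx": 0, "wy": 0, "wz": 0, "x": 0, "y": 5, "z": 0, "hand": 1}
    - {"wx": 0, "wy": 0, "wz": 0, "x": 0, "y": 5, "z": 0, "hand": 1}
    - {"wx": 0, "wy": 0, "wz": 0, "x": 0, "y": 0, "z": 0, "hand": 1}
    - {"wx": 0, "wy": 0, "wz": 0, "x": 0, "y": 0, "z": 0, "hand": 1}

```text
t: 6.8
ee_pos: [0.6234, 0.037, 0.2859]
tool_rot: [0.708, -0.707, -0.002, 0.001]
force: [0.4, 0.1, -1.0]
opening: 0.192
```

```bash
cat > tip.py <<'E'
from h import *
O=np.array([-.0002,.152,-.0075])   # brush origin in tool
def tip():
    e,C,s=pose();return e+C@O,-C[:,1],s
if __name__=="__main__":
    t,a,s=tip();print('tip',t.round(4),'axis',a.round(4),'F',s['force'].round(2),'t',s['t'])
    e,C,_=pose();print('to dish',(C.T@(np.array([.624,.031,.120])-t)*1000).round(1))
E
python3 tip.py; python3 - <<'E'
from h import *
o=[]
for n,b in(("scene",(205,160,80)),("side",(215,120,80))):
    p,d=viewer.capture(n);u,v,w=b;o.append(cv2.resize(p[v:v+w,u:u+w,::-1],(400,400),interpolation=cv2.INTER_CUBIC))
    if n=="scene":o[-1]=cv2.resize(p[160:240,225:305,::-1],(400,400),interpolation=cv2.INTER_CUBIC)
cv2.imwrite('pics/d1.png',np.hstack(o))
E
```

```text
tip [0.6235 0.0297 0.1339] axis [-0.0019 -0.0017  1.    ] F [ 0.35  0.12 -1.05] t 6.8
to dish [ 0.5 13.9  1.3]
```

View pics/d1.png

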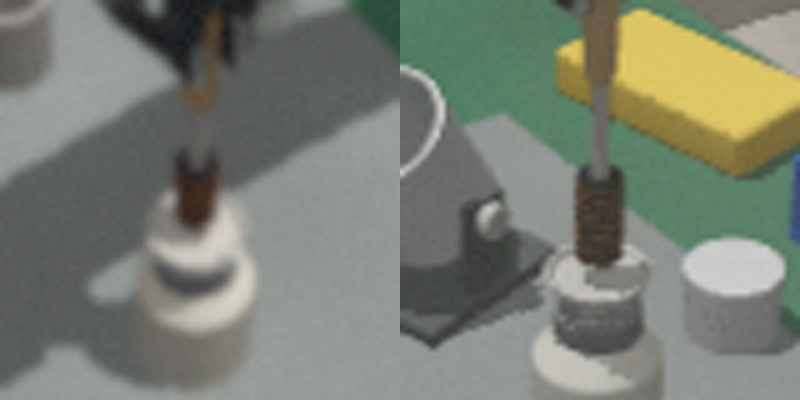

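jog_arm:
  targets:
    - {"wx": 0, "wy": 0, "wz": 0, "x": 0, "y": 8, "z": 1, "hand": 1}
    - {"wx": 0, "wy": 0, "wz": 0, "x": 0, "y": 6, "z": 0, "hand": 1}
    - {"wx": 0, "wy": 0, "wz": 0, "x": 0, "y": 5, "z": 0, "hand": 1}
    - {"wx": 0, "wy": 0, "wz": 0, "x": 0, "y": 3, "z": 0, "hand": 1}
    - {"wx": 0, "wy": 0, "wz": 0, "x": 0, "y": 0, "z": 0, "hand": 1}

```text
t: 7.52
ee_pos: [0.6235, 0.0392, 0.264]
tool_rot: [0.708, -0.706, -0.003, 0.001]
force: [-1.2, 0.3, 4.3]
opening: 0.192
```

```bash
python3 tip.py
```

```text
tip [0.6236 0.032  0.112 ] axis [-0.002  -0.0021  1.    ] F [-1.2   0.26  4.27] t 7.525
to dish [ 0.4 -8.  -1. ]
```

jog_arm:
  targets:
    - {"wx": 0, "wy": 0, "wz": 0, "x": 0, "y": 1, "z": 0, "hand": 1}
    - {"wx": 0, "wy": 0, "wz": 0, "x": 0, "y": 1, "z": 0, "hand": 1}
    - {"wx": 0, "wy": 0, "wz": 0, "x": 0, "y": 1, "z": 0, "hand": 1}
    - {"wx": 0, "wy": 0, "wz": 0, "x": 0, "y": 0, "z": 0, "hand": 1}

```text
t: 8.02
ee_pos: [0.6239, 0.0391, 0.2624]
tool_rot: [0.708, -0.706, -0.003, 0.001]
force: [-4.4, -0.6, 12.8]
opening: 0.194
```

```bash
python3 tip.py
```

```text
tip [0.6243 0.032  0.1104] axis [-0.0038 -0.0025  1.    ] F [-4.35 -0.55 12.79] t 8.025
to dish [-0.3 -9.6 -1. ]
```

jog_arm:
  targets:
    - {"wx": 0, "wy": 0, "wz": 0, "x": 0, "y": -10, "z": 0, "hand": 1}
    - {"wx": 0, "wy": 0, "wz": 0, "x": 0, "y": -25, "z": 0, "hand": 1}
    - {"wx": 0, "wy": 0, "wz": 0, "x": 0, "y": -35, "z": 0, "hand": 1}
    - {"wx": 0, "wy": 0, "wz": 0, "x": 0, "y": -10, "z": 0, "hand": 1}
    - {"wx": 0, "wy": 0, "wz": 0, "x": 0, "y": 0, "z": 0, "hand": 1}

```text
t: 8.65
ee_pos: [0.6235, 0.039, 0.3405]
tool_rot: [0.708, -0.706, -0.003, 0.001]
force: [-0.3, -0.6, -1.8]
opening: 0.192
```

```bash
cat > cupgoal.py <<'E'
from tip import *
from fit import frame
import sys
def report(x,y,z,cup=None):
    R,f=frame(np.load('cup.npy') if cup is None else cup)
    RT=rotm(-R[:,2],R[:,0]);t=f+R@np.array([x,y,z])/1;tcp=t-RT@O
    goal(tcp,RT)
    tt,a,s=tip();print('tip in cup mm',((tt-f)@R*1000).round(2),'axis in cup',(a@R).round(3))
if __name__=="__main__": report(*[float(v)/1000 for v in sys.argv[1:4]])
E
python3 cupgoal.py 6 0 125
```

```text
t 8.65 pos [0.6235 0.039  0.3405] F [-0.31 -0.6  -1.77] open 0.192
turn deg [  4.   -16.49 -27.52] shift mm now [-92.   50.5 175. ] shift after turn [-56.6  27.  194.2]
tip in cup mm [ -10.02 -193.64  170.58] axis in cup [ 0.465 -0.001  0.885]
```

jog_arm:
  targets:
    - {"wx": 1, "wy": -4.1, "wz": -6.9, "x": 0, "y": 0, "z": 0, "hand": 1}
    - {"wx": 1, "wy": -4.1, "wz": -6.9, "x": 0, "y": 0, "z": 0, "hand": 1}
    - {"wx": 1, "wy": -4.1, "wz": -6.9, "x": 0, "y": 0, "z": 0, "hand": 1}
    - {"wx": 1, "wy": -4.1, "wz": -6.8, "x": 0, "y": 0, "z": 0, "hand": 1}
    - {"wx": 0, "wy": 0, "wz": 0, "x": -14, "y": 0, "z": 48.5, "hand": 1}
    - {"wx": 0, "wy": 0, "wz": 0, "x": -14, "y": 0, "z": 48.5, "hand": 1}
    - {"wx": 0, "wy": 0, "wz": 0, "x": -14, "y": 0, "z": 48.5, "hand": 1}
    - {"wx": 0, "wy": 0, "wz": 0, "x": -14, "y": 0, "z": 48.5, "hand": 1}
    - {"wx": 0, "wy": 0, "wz": 0, "x": 0, "y": 0, "z": 0, "hand": 1}
    - {"wx": 0, "wy": 0, "wz": 0, "x": 0, "y": 0, "z": 0, "hand": 1}

```text
t: 9.9
ee_pos: [0.5189, 0.2094, 0.3134]
tool_rot: [0.704, -0.654, -0.269, -0.066]
force: [0.1, -0.5, -1.5]
opening: 0.194
```

```bash
cat > look.py <<'E'
from cupgoal import *
from fit import res
from scipy.optimize import least_squares
e,C,s=pose();p,d=viewer.capture('wrist');cv2.imwrite('pics/w_%d.png'%(s['t']*100),p[...,::-1])
P=wcloud(d,e,C).reshape(-1,3)[(d>0).reshape(-1)]
q=(P-e)@C-O  # relative to brush
P=P[(np.hypot(q[:,0],q[:,2])>.018)|(q[:,1]>.004)]
p0=np.load('cup.npy')
for it in range(2):
    R,f=frame(p0);q=(P-f)@R
    k=(np.hypot(q[:,0],q[:,1])<.052)&(q[:,2]<.1)&(P[:,2]>.08)&(q[:,2]>.02)
    X=P[k];r=least_squares(res,p0,args=(X,),loss='soft_l1',f_scale=.001,x_scale=[.01,.01,.1,.1]);p0=r.x
R,f=frame(p0);q=(X-f)@R
print('wrist fit',p0.round(4),'old',np.load('cup.npy').round(4),'n',len(X),'med',np.median(abs(r.fun)),'rim',(f+.09*R[:,2]).round(4))
k=(abs(q[:,1])<.014)&(q[:,0]<.0)&(np.hypot(q[:,0],q[:,1])<.034)&(q[:,2]<.084)
print('plate',k.sum(),np.percentile(q[k][:,0],[5,25,50,75,95]).round(4) if k.any() else '')
np.save('cupw.npy',p0)
Q=(P-f)@R
for lo in np.arange(0,.095,.01):
    k=(abs(Q[:,1])<.013)&(Q[:,0]<.0)&(Q[:,0]>-.036)&(Q[:,2]>lo)&(Q[:,2]<lo+.01)
    if k.any(): print(round(lo,2),k.sum(),np.percentile(Q[k][:,0],[10,50,90]).round(4))
report(.006,0,.125);report(.006,0,.125,p0)
E
python3 look.py; ls pics
```

```text
wrist fit [0.6411 0.2399 0.2863 0.5269] old [0.6423 0.2401 0.2988 0.4861] n 1301 med 0.0006108754392419799 rim [0.6074 0.23   0.1205]
plate 55 [-0.0172 -0.0171 -0.017  -0.017  -0.0169]
0.0 109 [-0.0325 -0.013  -0.0038]
0.01 9 [-0.0172 -0.0171 -0.0171]
0.02 9 [-0.0171 -0.017  -0.0169]
0.03 18 [-0.0171 -0.017  -0.017 ]
0.04 19 [-0.0171 -0.017  -0.017 ]
0.05 8 [-0.0172 -0.0171 -0.0171]
0.06 11 [-0.017  -0.017  -0.0169]
0.07 20 [-0.0171 -0.017  -0.0169]
0.08 84 [-0.0204 -0.0186 -0.0169]
t 9.95 pos [0.5193 0.2089 0.3138] F [-0.12 -0.23 -0.2 ] open 0.193
turn deg [ 0.08 -0.13 -0.11] shift mm now [-0.3 26.6  1.2] shift after turn [-0.4 26.6  1.1]
tip in cup mm [  6.07  -1.32 151.6 ] axis in cup [0.002 0.001 1.   ]
t 9.95 pos [0.5193 0.2089 0.3138] F [-0.12 -0.23 -0.2 ] open 0.193
turn deg [-0.27  0.49 -2.44] shift mm now [-11.7  26.1   2.9] shift after turn [-12.9  25.5   2.9]
tip in cup mm [ 12.44  -2.19 150.65] axis in cup [ 0.043 -0.004  0.999]
c1.png
d1.png
scene0.png
side0.png
w1.png
w_990.png
```

jog_arm:
  targets:
    - {"wx": -0.3, "wy": 0.5, "wz": -2.4, "x": 0, "y": 0, "z": 0, "hand": 1}
    - {"wx": 0, "wy": 0, "wz": 0, "x": -11, "y": 0, "z": 3, "hand": 1}
    - {"wx": 0, "wy": 0, "wz": 0, "x": 0, "y": 0, "z": 0, "hand": 1}
    - {"wx": 0, "wy": 0, "wz": 0, "x": 0, "y": 0, "z": 0, "hand": 1}

```text
t: 10.45
ee_pos: [0.5094, 0.21, 0.3093]
tool_rot: [0.702, -0.649, -0.28, -0.085]
force: [-0.1, 1.0, -0.7]
opening: 0.191
```

```bash
cp cupw.npy cup.npy; python3 look.py; python3 - <<'E'
from h import *
e,C,s=pose();p,d=viewer.capture('wrist')
P=wcloud(d,e,C).reshape(-1,3);q=((P-e)@C)*1000
for lo in (15,25,55,70,85,105,115,125,135,145,149,151,153):
    t=q[(q[:,1]>lo)&(q[:,1]<lo+(8 if lo<140 else 2))&(np.hypot(q[:,0],q[:,2]+7.5)<16)]
    if len(t)>3:print(lo,len(t),t.min(0).round(1),t.max(0).round(1))
E
```

```text
wrist fit [0.641  0.2401 0.2904 0.5273] old [0.6411 0.2399 0.2863 0.5269] n 1278 med 0.0006134772668399315 rim [0.6072 0.23   0.1205]
plate 38 [-0.0237 -0.017  -0.0169 -0.0168 -0.0167]
0.0 93 [-0.0337 -0.0156 -0.0036]
0.02 12 [-0.017  -0.017  -0.0169]
0.03 7 [-0.017  -0.0169 -0.0169]
0.04 7 [-0.017  -0.0169 -0.0169]
0.05 13 [-0.017  -0.0169 -0.0168]
0.06 14 [-0.0237 -0.0169 -0.0168]
0.07 14 [-0.0169 -0.0168 -0.0167]
0.08 73 [-0.0205 -0.0184 -0.017 ]
t 10.5 pos [0.5095 0.21   0.3094] F [-0.17 -1.   -0.37] open 0.19
turn deg [-0.02  0.02  0.03] shift mm now [-2.7 26.3 -1. ] shift after turn [-2.7 26.3 -1. ]
tip in cup mm [  8.79   1.06 151.34] axis in cup [-0. -0.  1.]
t 10.5 pos [0.5095 0.21   0.3094] F [-0.17 -1.   -0.37] open 0.19
turn deg [ 0.1  -0.18  0.  ] shift mm now [-2.9 26.3 -1.3] shift after turn [-2.9 26.3 -1.4]
tip in cup mm [  8.93   1.11 151.28] axis in cup [-0.     0.002  1.   ]
15 163 [-8.8 15.  -6.5] [ 8.3 23.   1.2]
25 153 [-9.1 25.  -6.7] [ 8.2 33.   1.2]
55 50 [-4.4 55.2 -6.9] [ 4.  62.8 -3.3]
70 42 [-4.7 70.1 -6.7] [ 3.5 78.  -3.5]
85 37 [-5.1 85.5 -8. ] [ 3.7 92.9 -3.5]
105 91 [-13.2 105.  -18.6] [ 11.7 112.7   5.1]
115 68 [-12.9 115.1  -6.2] [ 12.  123.    4.9]
125 58 [-13.2 125.1  -4.6] [ 11.5 132.9   4.7]
135 48 [-12.7 135.6  -6.3] [ 11.9 142.8   4.6]
145 5 [-11.1 145.1  -0.3] [  8.3 146.9   4.3]
149 9 [-11.3 149.2  -2.3] [ 10.4 150.4   4.7]
```

View pics/w_990.png

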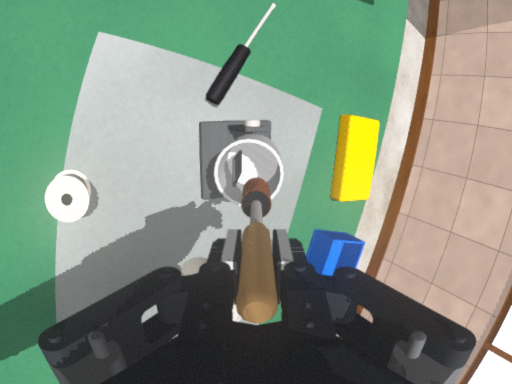

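jog_arm:
  targets:
    - {"wx": 0, "wy": 0, "wz": 0, "x": -2.5, "y": 10, "z": -1, "hand": 1}
    - {"wx": 0, "wy": 0, "wz": 0, "x": 0, "y": 20, "z": 0, "hand": 1}
    - {"wx": 0, "wy": 0, "wz": 0, "x": 0, "y": 20, "z": 0, "hand": 1}
    - {"wx": 0, "wy": 0, "wz": 0, "x": 0, "y": 20, "z": 0, "hand": 1}
    - {"wx": 0, "wy": 0, "wz": 0, "x": 0, "y": 0, "z": 0, "hand": 1}
    - {"wx": 0, "wy": 0, "wz": 0, "x": 0, "y": 0, "z": 0, "hand": 1}

```text
t: 11.3
ee_pos: [0.5412, 0.2186, 0.2478]
tool_rot: [0.702, -0.649, -0.28, -0.085]
force: [-0.1, 0.2, -0.8]
opening: 0.197
```

```bash
sed -i 's/^O=.*/O=np.array([-.0005,.152,-.0079])/' tip.py; python3 cupgoal.py 6 0 11; python3 look.py | head -2
```

```text
t 11.3 pos [0.5412 0.2186 0.2478] F [-0.09  0.17 -0.76] open 0.197
turn deg [-0.02  0.04  0.04] shift mm now [ 0.1 70.6  0.1] shift after turn [ 0.2 70.6  0.1]
tip in cup mm [ 5.930e+00 -8.000e-02  8.155e+01] axis in cup [-0.001 -0.     1.   ]
wrist fit [0.6409 0.2401 0.2871 0.5274] old [0.6411 0.2399 0.2863 0.5269] n 2371 med 0.0005315109814985255 rim [0.6071 0.2302 0.1205]
plate 72 [-0.0233 -0.0167 -0.0167 -0.0166 -0.0166]
```

jog_arm:
  targets:
    - {"wx": 0, "wy": 0, "wz": 0, "x": 0, "y": 20, "z": 0, "hand": 1}
    - {"wx": 0, "wy": 0, "wz": 0, "x": 0, "y": 20, "z": 0, "hand": 1}
    - {"wx": 0, "wy": 0, "wz": 0, "x": 0, "y": 18, "z": 0, "hand": 1}
    - {"wx": 0, "wy": 0, "wz": 0, "x": 0, "y": 12, "z": 0, "hand": 1}
    - {"wx": 0, "wy": 0, "wz": 0, "x": 0, "y": 0, "z": 0, "hand": 1}
    - {"wx": 0, "wy": 0, "wz": 0, "x": 0, "y": 0, "z": 0, "hand": 1}

```text
t: 12.1
ee_pos: [0.5751, 0.2287, 0.1878]
tool_rot: [0.702, -0.649, -0.28, -0.085]
force: [0.5, -0.3, -1.1]
opening: 0.192
```

```bash
cat > st.py <<'E'
# averaged force in cup axes, tip in cup
from cupgoal import *
import sys
n=int(sys.argv[1]) if len(sys.argv)>1 else 8
R,f=frame(np.load('cup.npy'));F=[];T=[];M=[]
for i in range(n):
    t,a,s=tip();F.append(s['force']@R);M.append(s['torque']@R);T.append((t-f)@R*1000);viewer.capture('wrist')
print('t',s['t'],'tip',np.mean(T,0).round(2),'F cup',np.mean(F,0).round(2),'+-',(np.std(F,0)/n**.5).round(2),'M',np.mean(M,0).round(3),'+-',(np.std(M,0)/n**.5).round(3),'axis',(a@R).round(4))
E
python3 st.py
```

```text
t 12.45 tip [ 6.32  0.08 11.79] F cup [-0.45 -0.43 -0.6 ] +- [0.2  0.16 0.14] M [-0.001  0.688  0.005] +- [0.013 0.006 0.013] axis [-9.e-04 -5.e-04  1.e+00]
```

jog_arm:
  targets:
    - {"wx": 0, "wy": 0, "wz": 0, "x": -3, "y": 0, "z": 0, "hand": 1}
    - {"wx": 0, "wy": 0, "wz": 0, "x": -3, "y": 0, "z": 0, "hand": 1}
    - {"wx": 0, "wy": 0, "wz": 0, "x": -2, "y": 0, "z": 0, "hand": 1}
    - {"wx": 0, "wy": 0, "wz": 0, "x": 0, "y": 0, "z": 0, "hand": 1}
    - {"wx": 0, "wy": 0, "wz": 0, "x": 0, "y": 0, "z": 0, "hand": 1}

```text
t: 13.12
ee_pos: [0.5684, 0.2267, 0.183]
tool_rot: [0.702, -0.649, -0.28, -0.085]
force: [0.8, -0.2, -1.3]
opening: 0.187
```

```bash
python3 st.py
```

```text
t 13.475 tip [-2.14 -0.02 11.28] F cup [-0.61 -0.12 -0.86] +- [0.21 0.1  0.19] M [0.002 0.681 0.012] +- [0.013 0.012 0.007] axis [-6.e-04 -4.e-04  1.e+00]
```

jog_arm:
  targets:
    - {"wx": 0, "wy": 0, "wz": 0, "x": -1, "y": 0, "z": 0, "hand": 1}
    - {"wx": 0, "wy": 0, "wz": 0, "x": 0, "y": 0, "z": 0, "hand": 1}

```text
t: 13.78
ee_pos: [0.5674, 0.2263, 0.1823]
tool_rot: [0.702, -0.649, -0.28, -0.085]
force: [0.3, -0.0, -1.2]
opening: 0.195
```

```bash
python3 st.py
```

```text
t 14.125 tip [-3.25 -0.03 11.27] F cup [-0.36 -0.04 -0.67] +- [0.22 0.18 0.17] M [ 0.007  0.658 -0.022] +- [0.005 0.004 0.007] axis [-5.e-04 -4.e-04  1.e+00]
```

jog_arm:
  targets:
    - {"wx": 0, "wy": 0, "wz": 0, "x": -1, "y": 0, "z": 0, "hand": 1}
    - {"wx": 0, "wy": 0, "wz": 0, "x": 0, "y": 0, "z": 0, "hand": 1}

```text
t: 14.42
ee_pos: [0.5666, 0.2261, 0.1818]
tool_rot: [0.702, -0.649, -0.28, -0.085]
force: [-0.4, 0.1, -1.6]
opening: 0.193
```

```bash
python3 st.py
```

```text
t 14.775 tip [-4.27 -0.05 11.26] F cup [-0.63  0.32 -0.75] +- [0.12 0.15 0.12] M [0.006 0.664 0.01 ] +- [0.008 0.012 0.014] axis [-5.e-04 -4.e-04  1.e+00]
```

jog_arm:
  targets:
    - {"wx": 0, "wy": 0, "wz": 0, "x": -0.7, "y": 0, "z": 0, "hand": 1}
    - {"wx": 0, "wy": 0, "wz": 0, "x": 0, "y": 0, "z": 0, "hand": 1}

```text
t: 15.08
ee_pos: [0.5662, 0.226, 0.1817]
tool_rot: [0.702, -0.649, -0.28, -0.085]
force: [1.3, -0.7, -0.2]
opening: 0.191
```

```bash
python3 st.py 6
```

```text
t 15.325 tip [-4.680e+00 -1.000e-02  1.133e+01] F cup [ 0.56  0.24 -1.06] +- [0.18 0.27 0.13] M [ 0.003  0.258 -0.005] +- [0.009 0.024 0.012] axis [-8.e-04 -5.e-04  1.e+00]
```

jog_arm:
  targets:
    - {"wx": 0, "wy": 0, "wz": 0, "x": -0.7, "y": 0, "z": 0, "hand": 1}
    - {"wx": 0, "wy": 0, "wz": 0, "x": 0, "y": 0, "z": 0, "hand": 1}

```text
t: 15.62
ee_pos: [0.5658, 0.2259, 0.1815]
tool_rot: [0.702, -0.649, -0.28, -0.085]
force: [3.5, 1.0, -0.3]
opening: 0.186
```

```bash
python3 st.py 6
```

```text
t 15.875 tip [-5.15  0.03 11.37] F cup [ 2.96 -0.31 -2.03] +- [0.23 0.16 0.08] M [-0.016 -0.367  0.034] +- [0.012 0.031 0.007] axis [-1.1e-03 -5.0e-04  1.0e+00]
```

jog_arm:
  targets:
    - {"wx": 0, "wy": 0, "wz": 0, "x": 0.5, "y": 0, "z": 0, "hand": 1}
    - {"wx": 0, "wy": 0, "wz": 0, "x": 0, "y": 0, "z": 0, "hand": 1}

```text
t: 16.18
ee_pos: [0.5659, 0.2259, 0.1815]
tool_rot: [0.702, -0.649, -0.28, -0.085]
force: [2.8, 0.3, 0.9]
opening: 0.192
```

```bash
python3 st.py 5;python3 look.py | head -2
```

```text
t 16.375 tip [-5.15 -0.03 11.3 ] F cup [ 2.29 -0.14 -0.25] +- [0.2  0.18 0.1 ] M [-0.014 -0.159  0.012] +- [0.012 0.014 0.012] axis [-4.e-04 -4.e-04  1.e+00]
wrist fit [0.6409 0.2399 0.2753 0.5299] old [0.6411 0.2399 0.2863 0.5269] n 3072 med 0.00027928593893004287 rim [0.6068 0.2303 0.1204]
plate 12 [-0.0232 -0.0229 -0.0228 -0.0221 -0.0166]
```

jog_arm:
  targets:
    - {"wx": 0, "wy": 0, "wz": 0, "x": 0.3, "y": 0, "z": 0, "hand": 1}
    - {"wx": 0, "wy": 0, "wz": 0, "x": 0, "y": 0, "z": 0, "hand": 1}
    - {"wx": 0, "wy": 0, "wz": 0, "x": 0, "y": -4, "z": 0, "hand": 1}
    - {"wx": 0, "wy": 0, "wz": 0, "x": 0, "y": -6, "z": 0, "hand": 1}
    - {"wx": 0, "wy": 0, "wz": 0, "x": 0, "y": -6, "z": 0, "hand": 1}
    - {"wx": 0, "wy": 0, "wz": 0, "x": 0, "y": -4, "z": 0, "hand": 1}
    - {"wx": 0, "wy": 0, "wz": 0, "x": 0, "y": 0, "z": 0, "hand": 1}
    - {"wx": 0, "wy": 0, "wz": 0, "x": 0, "y": 0, "z": 0, "hand": 1}

```text
t: 17.48
ee_pos: [0.5565, 0.2232, 0.1989]
tool_rot: [0.702, -0.649, -0.28, -0.085]
force: [0.7, -0.3, 1.7]
opening: 0.192
```

```bash
python3 st.py 5;python3 look.py | head -2
```

```text
t 17.675 tip [-4.790e+00 -1.000e-02  3.124e+01] F cup [ 1.29 -0.14  0.49] +- [0.08 0.17 0.26] M [ 0.028  0.107 -0.009] +- [0.006 0.004 0.011] axis [-5.e-04 -4.e-04  1.e+00]
wrist fit [0.6408 0.24   0.2785 0.529 ] old [0.6411 0.2399 0.2863 0.5269] n 2875 med 0.0002873580415616774 rim [0.6069 0.2303 0.1204]
plate 15 [-0.0232 -0.023  -0.023  -0.0227 -0.0204]
```

jog_arm:
  targets:
    - {"wx": 0, "wy": 0, "wz": 0, "x": 0, "y": -6, "z": 0, "hand": 1}
    - {"wx": 0, "wy": 0, "wz": 0, "x": 0, "y": -7, "z": 0, "hand": 1}
    - {"wx": 0, "wy": 0, "wz": 0, "x": 0, "y": -6, "z": 0, "hand": 1}
    - {"wx": 0, "wy": 0, "wz": 0, "x": 0, "y": -3, "z": 0, "hand": 1}
    - {"wx": 0, "wy": 0, "wz": 0, "x": 0, "y": 0, "z": 0, "hand": 1}
    - {"wx": 0, "wy": 0, "wz": 0, "x": 0, "y": 0, "z": 0, "hand": 1}

```text
t: 18.52
ee_pos: [0.5459, 0.22, 0.2179]
tool_rot: [0.702, -0.649, -0.28, -0.085]
force: [-0.2, 0.7, 0.7]
opening: 0.194
```

```bash
python3 st.py 5;python3 look.py | head -2
```

```text
t 18.725 tip [-4.810e+00 -4.000e-02  5.321e+01] F cup [0.92 0.26 0.39] +- [0.17 0.17 0.2 ] M [0.013 0.167 0.015] +- [0.005 0.014 0.014] axis [-5.e-04 -4.e-04  1.e+00]
wrist fit [0.6408 0.2401 0.2818 0.5304] old [0.6411 0.2399 0.2863 0.5269] n 2751 med 0.00031926533845230524 rim [0.6068 0.2302 0.1204]
plate 12 [-0.0227 -0.0226 -0.0225 -0.0224 -0.017 ]
```

jog_arm:
  targets:
    - {"wx": 0, "wy": 0, "wz": 0, "x": 0, "y": 4, "z": 0, "hand": 1}
    - {"wx": 0, "wy": 0, "wz": 0, "x": 0, "y": 8, "z": 0, "hand": 1}
    - {"wx": 0, "wy": 0, "wz": 0, "x": 0, "y": 8, "z": 0, "hand": 1}
    - {"wx": 0, "wy": 0, "wz": 0, "x": 0, "y": 8, "z": 0, "hand": 1}
    - {"wx": 0, "wy": 0, "wz": 0, "x": 0, "y": 8, "z": 0, "hand": 1}
    - {"wx": 0, "wy": 0, "wz": 0, "x": 0, "y": 6, "z": 0, "hand": 1}
    - {"wx": 0, "wy": 0, "wz": 0, "x": 0, "y": 0, "z": 0, "hand": 1}
    - {"wx": 0, "wy": 0, "wz": 0, "x": 0, "y": 0, "z": 0, "hand": 1}

```text
t: 19.82
ee_pos: [0.5661, 0.2259, 0.1815]
tool_rot: [0.702, -0.649, -0.28, -0.085]
force: [2.4, 0.4, -0.7]
opening: 0.195
```

```bash
python3 st.py 5;python3 look.py | head -2
```

```text
t 20.025 tip [-4.97 -0.09 11.34] F cup [ 1.11 -0.19 -1.62] +- [0.3  0.13 0.08] M [-0.01   0.107  0.013] +- [0.006 0.01  0.011] axis [-4.e-04 -4.e-04  1.e+00]
wrist fit [0.6409 0.24   0.2785 0.5285] old [0.6411 0.2399 0.2863 0.5269] n 3071 med 0.000284771594146355 rim [0.607  0.2303 0.1204]
plate 23 [-0.0235 -0.0235 -0.0228 -0.0227 -0.0166]
```

Bottom 2 holds at about 1.8 N, with the cup unmoved. Next is the second stroke up.

jog_arm:
  targets:
    - {"wx": 0, "wy": 0, "wz": 0, "x": 0, "y": -4, "z": 0, "hand": 1}
    - {"wx": 0, "wy": 0, "wz": 0, "x": 0, "y": -8, "z": 0, "hand": 1}
    - {"wx": 0, "wy": 0, "wz": 0, "x": 0, "y": -8, "z": 0, "hand": 1}
    - {"wx": 0, "wy": 0, "wz": 0, "x": 0, "y": -8, "z": 0, "hand": 1}
    - {"wx": 0, "wy": 0, "wz": 0, "x": 0, "y": -8, "z": 0, "hand": 1}
    - {"wx": 0, "wy": 0, "wz": 0, "x": 0, "y": -6, "z": 0, "hand": 1}
    - {"wx": 0, "wy": 0, "wz": 0, "x": 0, "y": 0, "z": 0, "hand": 1}
    - {"wx": 0, "wy": 0, "wz": 0, "x": 0, "y": 0, "z": 0, "hand": 1}

```text
t: 21.12
ee_pos: [0.546, 0.2201, 0.218]
tool_rot: [0.702, -0.649, -0.28, -0.085]
force: [0.8, 0.8, -0.4]
opening: 0.189
```

```bash
python3 st.py 5;python3 look.py | head -1
```

```text
t 21.325 tip [-4.760e+00 -3.000e-02  5.317e+01] F cup [ 0.96  0.22 -0.5 ] +- [0.1  0.16 0.23] M [0.032 0.185 0.029] +- [0.012 0.015 0.008] axis [-5.e-04 -3.e-04  1.e+00]
wrist fit [0.6407 0.24   0.2813 0.5297] old [0.6411 0.2399 0.2863 0.5269] n 2754 med 0.00032203963797224327 rim [0.6067 0.2302 0.1204]
```

jog_arm:
  targets:
    - {"wx": 0, "wy": 0, "wz": 0, "x": 0, "y": 4, "z": 0, "hand": 1}
    - {"wx": 0, "wy": 0, "wz": 0, "x": 0, "y": 8, "z": 0, "hand": 1}
    - {"wx": 0, "wy": 0, "wz": 0, "x": 0, "y": 8, "z": 0, "hand": 1}
    - {"wx": 0, "wy": 0, "wz": 0, "x": 0, "y": 8, "z": 0, "hand": 1}
    - {"wx": 0, "wy": 0, "wz": 0, "x": 0, "y": 8, "z": 0, "hand": 1}
    - {"wx": 0, "wy": 0, "wz": 0, "x": 0, "y": 6, "z": 0, "hand": 1}
    - {"wx": 0, "wy": 0, "wz": 0, "x": 0, "y": 0, "z": 0, "hand": 1}
    - {"wx": 0, "wy": 0, "wz": 0, "x": 0, "y": 0, "z": 0, "hand": 1}

```text
t: 22.42
ee_pos: [0.5661, 0.2259, 0.1816]
tool_rot: [0.702, -0.649, -0.28, -0.085]
force: [1.6, 0.4, -0.7]
opening: 0.188
```

```bash
python3 st.py 5;python3 look.py | head -1
```

```text
t 22.625 tip [-4.96 -0.09 11.35] F cup [ 0.63 -0.02 -1.83] +- [0.14 0.18 0.17] M [0.007 0.126 0.022] +- [0.014 0.018 0.006] axis [-4.e-04 -4.e-04  1.e+00]
wrist fit [0.6409 0.2399 0.2748 0.5286] old [0.6411 0.2399 0.2863 0.5269] n 3091 med 0.00028441082120584694 rim [0.6069 0.2304 0.1204]
```

jog_arm:
  targets:
    - {"wx": 0, "wy": 0, "wz": 0, "x": 0, "y": -4, "z": 0, "hand": 1}
    - {"wx": 0, "wy": 0, "wz": 0, "x": 0, "y": -8, "z": 0, "hand": 1}
    - {"wx": 0, "wy": 0, "wz": 0, "x": 0, "y": -8, "z": 0, "hand": 1}
    - {"wx": 0, "wy": 0, "wz": 0, "x": 0, "y": -8, "z": 0, "hand": 1}
    - {"wx": 0, "wy": 0, "wz": 0, "x": 0, "y": -8, "z": 0, "hand": 1}
    - {"wx": 0, "wy": 0, "wz": 0, "x": 0, "y": -6, "z": 0, "hand": 1}
    - {"wx": 0, "wy": 0, "wz": 0, "x": 0, "y": 0, "z": 0, "hand": 1}
    - {"wx": 0, "wy": 0, "wz": 0, "x": 0, "y": 0, "z": 0, "hand": 1}

```text
t: 23.72
ee_pos: [0.546, 0.2201, 0.2179]
tool_rot: [0.702, -0.649, -0.28, -0.085]
force: [0.9, 0.1, 0.4]
opening: 0.188
```

```bash
python3 st.py 5;python3 look.py | head -1
```

```text
t 23.925 tip [-4.740e+00 -3.000e-02  5.317e+01] F cup [ 0.91  0.19 -0.05] +- [0.3 0.2 0.1] M [0.033 0.166 0.014] +- [0.014 0.014 0.012] axis [-6.e-04 -4.e-04  1.e+00]
wrist fit [0.6407 0.2399 0.2767 0.529 ] old [0.6411 0.2399 0.2863 0.5269] n 2760 med 0.00031924551067064825 rim [0.6068 0.2303 0.1204]
```

jog_arm:
  targets:
    - {"wx": 0, "wy": 0, "wz": 0, "x": 4, "y": 0, "z": 0, "hand": 1}
    - {"wx": 0, "wy": 0, "wz": 0, "x": 6, "y": 0, "z": 0, "hand": 1}
    - {"wx": 0, "wy": 0, "wz": 0, "x": 0, "y": -20, "z": 0, "hand": 1}
    - {"wx": 0, "wy": 0, "wz": 0, "x": 0, "y": -25, "z": 0, "hand": 1}
    - {"wx": 0, "wy": 0, "wz": 0, "x": 0, "y": -25, "z": 0, "hand": 1}
    - {"wx": 0, "wy": 0, "wz": 0, "x": 0, "y": -25, "z": 0, "hand": 1}
    - {"wx": 0, "wy": 0, "wz": 0, "x": 0, "y": -20, "z": 0, "hand": 1}
    - {"wx": 0, "wy": 0, "wz": 0, "x": 0, "y": 0, "z": 0, "hand": 1}

```text
t: 25.02
ee_pos: [0.499, 0.2064, 0.3239]
tool_rot: [0.702, -0.649, -0.281, -0.086]
force: [0.2, 0.2, -0.4]
opening: 0.191
```

```bash
python3 - <<'E'
from tip import *
# pot estimate, brush tip goal above pot; tool vertical, x=+x
RT=rotm([0,0,-1],[1,0,0]); tgt=np.array([.6,-.216,.13])
goal(tgt-RT@O,RT); print(tip()[0])
E
```

```text
t 25.025 pos [0.499  0.2064 0.3239] F [ 0.18  0.24 -0.35] open 0.191
turn deg [-4.42 16.06 30.14] shift mm now [ -38.3   25.6 -426.3] shift after turn [ 101.5   41.9 -414.5]
[0.57447656 0.22056298 0.19242836]
```

jog_arm:
  targets:
    - {"wx": -1.1, "wy": 4, "wz": 7.5, "x": 0, "y": 0, "z": 0, "hand": 1}
    - {"wx": -1.1, "wy": 4, "wz": 7.5, "x": 0, "y": 0, "z": 0, "hand": 1}
    - {"wx": -1.1, "wy": 4, "wz": 7.5, "x": 0, "y": 0, "z": 0, "hand": 1}
    - {"wx": -1.1, "wy": 4, "wz": 7.6, "x": 0, "y": 0, "z": 0, "hand": 1}

```text
t: 25.52
ee_pos: [0.499, 0.2064, 0.3214]
tool_rot: [-0.706, 0.708, -0.002, -0.002]
force: [0.5, -0.1, -0.4]
opening: 0.197
```

jog_arm:
  targets:
    - {"wx": 0, "wy": 0, "wz": 0, "x": 5, "y": 0, "z": -25, "hand": 1}
    - {"wx": 0, "wy": 0, "wz": 0, "x": 12, "y": 0, "z": -48, "hand": 1}
    - {"wx": 0, "wy": 0, "wz": 0, "x": 12, "y": 0, "z": -48, "hand": 1}
    - {"wx": 0, "wy": 0, "wz": 0, "x": 12, "y": 0, "z": -48, "hand": 1}
    - {"wx": 0, "wy": 0, "wz": 0, "x": 12, "y": 0, "z": -48, "hand": 1}
    - {"wx": 0, "wy": 0, "wz": 0, "x": 12, "y": 0, "z": -48, "hand": 1}
    - {"wx": 0, "wy": 0, "wz": 0, "x": 12, "y": 0, "z": -48, "hand": 1}
    - {"wx": 0, "wy": 0, "wz": 0, "x": 12, "y": 0, "z": -48, "hand": 1}
    - {"wx": 0, "wy": 0, "wz": 0, "x": 12, "y": 0, "z": -48, "hand": 1}
    - {"wx": 0, "wy": 0, "wz": 0, "x": 0, "y": 0, "z": -5, "hand": 1}

```text
t: 26.78
ee_pos: [0.5995, -0.2126, 0.3207]
tool_rot: [-0.706, 0.709, -0.003, 0.0]
force: [-0.6, 1.2, -1.1]
opening: 0.189
```

jog_arm:
  targets:
    - {"wx": 0, "wy": 0, "wz": 0, "x": 0, "y": 20, "z": 0, "hand": 1}
    - {"wx": 0, "wy": 0, "wz": 0, "x": 0, "y": 20, "z": 0, "hand": 1}
    - {"wx": 0, "wy": 0, "wz": 0, "x": 0, "y": 0, "z": 0, "hand": 1}
    - {"wx": 0, "wy": 0, "wz": 0, "x": 0, "y": 0, "z": 0, "hand": 1}

```text
t: 27.28
ee_pos: [0.6003, -0.2076, 0.2831]
tool_rot: [-0.707, 0.708, 0.0, -0.001]
force: [0.4, -0.5, -0.4]
opening: 0.193
```

```bash
python3 - <<'E'
from tip import *
RT=rotm([0,0,-1],[1,0,0]); tgt=np.array([.6,-.216,.1])
goal(tgt-RT@O,RT); t,a,_=tip();print(t)
e,C,s=pose();p,d=viewer.capture('wrist');P=wcloud(d,e,C)
X=P.reshape(-1,3);k=(abs(X[:,2]-.075)<.003)&(np.hypot(X[:,0]-.6,X[:,1]+.216)<.04);q=X[k]
r=np.linalg.lstsq(np.c_[2*q[:,:2],np.ones(len(q))],(q[:,:2]**2).sum(1),rcond=None)[0];print('pot rim fit',k.sum(),q.min(0),q.max(0),r[:2],np.sqrt(r[2]+r[:2]@r[:2]))
o=[]
for n,(u,v) in(("scene",(187,115)),("side",(265,190))):
    p,d=viewer.capture(n);o.append(cv2.resize(p[v:v+80,u:u+80,::-1],(400,400),interpolation=cv2.INTER_CUBIC))
cv2.imwrite('pics/pot1.png',np.hstack(o))
E
```

```text
t 27.275 pos [ 0.6003 -0.2076  0.2831] F [ 0.44 -0.45 -0.38] open 0.193
turn deg [ 0.09  0.08 -0.06] shift mm now [ 0.2 31.1 -0.4] shift after turn [ 0.2 31.1 -0.5]
[ 0.59967471 -0.21578352  0.13112625]
pot rim fit 354 [ 0.57357278 -0.23805642  0.07212187] [ 0.62718552 -0.18788584  0.07616662] [ 0.60029934 -0.21557673] 0.025814778585358224
```

View pics/pot1.png

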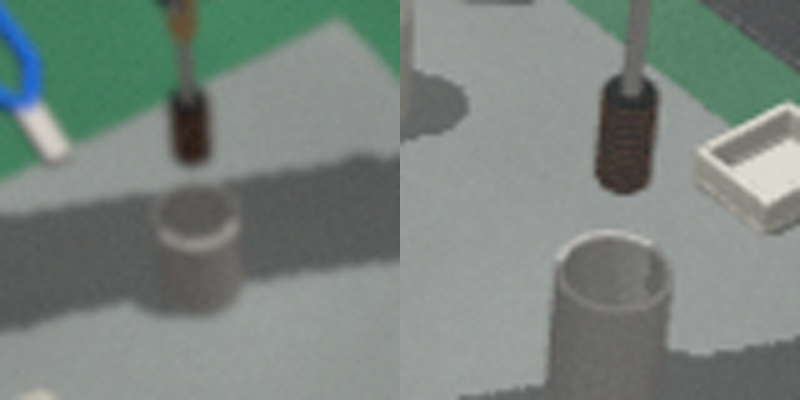

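jog_arm:
  targets:
    - {"wx": 0, "wy": 0, "wz": 0, "x": 0.5, "y": 15, "z": 0, "hand": 1}
    - {"wx": 0, "wy": 0, "wz": 0, "x": 0, "y": 20, "z": 0, "hand": 1}
    - {"wx": 0, "wy": 0, "wz": 0, "x": 0, "y": 20, "z": 0, "hand": 1}
    - {"wx": 0, "wy": 0, "wz": 0, "x": 0, "y": 20, "z": 0, "hand": 1}
    - {"wx": 0, "wy": 0, "wz": 0, "x": 0, "y": 20, "z": 0, "hand": 1}
    - {"wx": 0, "wy": 0, "wz": 0, "x": 0, "y": 15, "z": 0, "hand": 1}
    - {"wx": 0, "wy": 0, "wz": 0, "x": 0, "y": 11, "z": 0, "hand": 1}
    - {"wx": 0, "wy": 0, "wz": 0, "x": 0, "y": 1, "z": 0, "hand": 1}
    - {"wx": 0, "wy": 0, "wz": 0, "x": 0, "y": 0, "z": 0, "hand": 1}
    - {"wx": 0, "wy": 0, "wz": 0, "x": 0, "y": 0, "z": 0, "hand": 1}

```text
t: 28.68
ee_pos: [0.6007, -0.2082, 0.1615]
tool_rot: [-0.707, 0.708, 0.0, -0.0]
force: [-0.1, 0.3, -1.6]
opening: 0.193
```

```bash
python3 tip.py
```

```text
tip [ 0.6001 -0.2164  0.0095] axis [2.0e-04 1.6e-03 1.0e+00] F [-0.06  0.26 -1.57] t 28.675
to dish [  24.  -110.9  247.2]
```

jog_arm:
  targets:
    - {"wx": 0, "wy": 0, "wz": 0, "x": 0, "y": 2, "z": 0, "hand": 1}
    - {"wx": 0, "wy": 0, "wz": 0, "x": 0, "y": 1.5, "z": 0, "hand": 1}
    - {"wx": 0, "wy": 0, "wz": 0, "x": 0, "y": 0.5, "z": 0, "hand": 1}
    - {"wx": 0, "wy": 0, "wz": 0, "x": 0, "y": 0, "z": 0, "hand": 1}
    - {"wx": 0, "wy": 0, "wz": 0, "x": 0, "y": 0, "z": 0, "hand": 1}

```text
t: 29.3
ee_pos: [0.6003, -0.2081, 0.1567]
tool_rot: [-0.707, 0.708, -0.0, -0.001]
force: [-0.3, -0.0, -1.1]
opening: 0.195
```

```bash
python3 tip.py
```

```text
tip [ 0.5996 -0.2162  0.0048] axis [0.0013 0.0014 1.    ] F [-0.34 -0.03 -1.14] t 29.3
to dish [  24.4 -115.6  247. ]
```

jog_arm:
  targets:
    - {"wx": 0, "wy": 0, "wz": 0, "x": 0, "y": 0, "z": 0, "hand": 0.75}
    - {"wx": 0, "wy": 0, "wz": 0, "x": 0, "y": 0, "z": 0, "hand": 0.65}
    - {"wx": 0, "wy": 0, "wz": 0, "x": 0, "y": 0, "z": 0, "hand": 0.4}
    - {"wx": 0, "wy": 0, "wz": 0, "x": 0, "y": 0, "z": 0, "hand": 0}
    - {"wx": 0, "wy": 0, "wz": 0, "x": 0, "y": 0, "z": 0, "hand": 0}
    - {"wx": 0, "wy": 0, "wz": 0, "x": 0, "y": 0, "z": 0, "hand": 0}
    - {"wx": 0, "wy": 0, "wz": 0, "x": 0, "y": 0, "z": 0, "hand": 0}
    - {"wx": 0, "wy": 0, "wz": 0, "x": 0, "y": 0, "z": 0, "hand": 0}

```text
t: 30.3
ee_pos: [0.6003, -0.2081, 0.1567]
tool_rot: [-0.707, 0.708, -0.0, -0.001]
force: [-0.4, 0.3, 0.2]
opening: 0.998
```

jog_arm:
  targets:
    - {"wx": 0, "wy": 0, "wz": 0, "x": 0, "y": -10, "z": 0, "hand": 0}
    - {"wx": 0, "wy": 0, "wz": 0, "x": 0, "y": -25, "z": 0, "hand": 0}
    - {"wx": 0, "wy": 0, "wz": 0, "x": 0, "y": -35, "z": 0, "hand": 0}
    - {"wx": 0, "wy": 0, "wz": 0, "x": 0, "y": -35, "z": 0, "hand": 0}
    - {"wx": 0, "wy": 0, "wz": 0, "x": 0, "y": -15, "z": 0, "hand": 0}
    - {"wx": 0, "wy": 0, "wz": 0, "x": 0, "y": 0, "z": 0, "hand": 0}
    - {"wx": 0, "wy": 0, "wz": 0, "x": 0, "y": 0, "z": 0, "hand": 0}

```text
t: 31.18
ee_pos: [0.6, -0.2076, 0.2752]
tool_rot: [-0.707, 0.707, -0.001, -0.002]
force: [0.1, -0.4, -0.4]
opening: 0.997
```

```bash
python3 - <<'E'
from h import *
e,C,s=pose();print(e,s['t'],s['opening'])
p,d=viewer.capture('wrist');X=wcloud(d,e,C).reshape(-1,3)
for lo,hi in((.08,.11),(.12,.15),(.15,.185),(.185,.205)):
    q=X[(X[:,2]>lo)&(X[:,2]<hi)&(np.hypot(X[:,0]-.6,X[:,1]+.216)<.035)]
    if len(q):print(lo,len(q),q.min(0).round(4),q.max(0).round(4))
o=[]
for n in("scene","side"):
    p,d=viewer.capture(n);o.append(p[100:320,60:460,::-1])
cv2.imwrite('pics/end.png',np.hstack(o))
E
```

```text
[ 0.5999916  -0.20761246  0.27523158] 31.175 0.9968327751034504
0.08 27 [ 0.5957 -0.2148  0.0801] [ 0.6036 -0.2114  0.097 ]
0.12 135 [ 0.5905 -0.2168  0.1203] [ 0.6081 -0.207   0.1497]
0.15 228 [ 0.5904 -0.215   0.15  ] [ 0.608 -0.207  0.185]
0.185 417 [ 0.591  -0.2244  0.185 ] [ 0.6076 -0.2072  0.1964]
```

View pics/end.png

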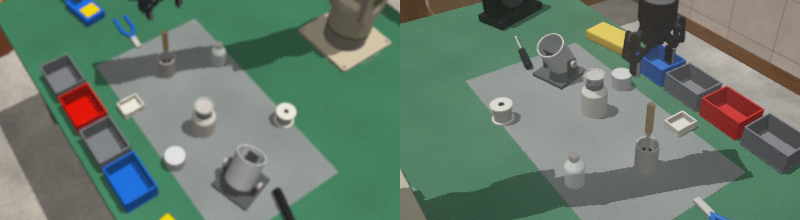

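The brush stands upright in the pot, the gripper is open and clear above it, and nothing else has moved. I'm handing the job in.

```bash
python3 -c "
from bench import close_job
print(close_job())"
```

```text
the job is handed in; nothing more can be done
None
```

I carried out every step of the task and handed the job in at about 31 s of the 72 s allowed. The hand-in gives no verdict, so the results below are from my own readings.

- **Wetting:** I pushed the dish down with the bristle end until it met its stop. The tip was at 110.4 mm (stop expected at 111 mm) and the push was about 13 N.
- **Strokes:** I made three strokes, with the bristle end going from about 11 mm to 53 mm above the cup's floor. The brush was within about 0.01 rad of the cup's line. I felt the drip plate at about x = -17 mm.
- **Force on the plate:** It was about 1.5 to 2 N during the strokes. It peaked briefly at about 3.5 N while I was feeling for the plate at the bottom. These figures come from the wrist moment, as single force readings scatter by about 1 N.
- **Cup:** The rim position fitted from the wrist camera stayed within about 1 mm throughout.
- **Final check:** The brush stands upright in the pot, near the middle, with the gripper open and above it. The last pictures show the bystanders in place, but the picture crop cut off much of the driver and pliers.

**Disagreement:** The first cup fit from the fixed cameras had its tilt about 0.04 rad off the wrist camera's. I used the wrist fit, and the brush met the plate where that fit predicted.

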